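Lay out the dispensing place on the wrapping sheet

ROBOT

A 6-joint arm with a two-finger parallel gripper is mounted at the origin on the work surface. World frame = base frame: x ahead of the robot, y to its left, z up, the work surface at z = 0. Lengths are in m, angles in rad, forces in N, time in s.
With the tool pointing down it reaches from about 0.375 to 0.975 m from the base axis. Payload 3.8 kg.
Tool frame: the origin (TCP) lies midway between the tips of the shut fingers; the grasp point (between the pads) lies 19 mm behind it; z points along the fingers, y is the line along which they close (so a half turn about z gives the same grasp; the last joint's range is limited). The gripper opens to 85 mm and grips with 20 to 120 N. Pads are 22 mm wide; open, the fingers measure 114 mm over their backs; the gripper's body (76 mm by 85 mm) begins 54 mm behind the grasp point. The pads swing forward as they close: fully open they stand 13 mm farther back than shut.
Start: joints at [-1.338, 0.264, 1.604, -0, 1.274, -0.037], TCP at [0.18, -0.651, 0.231] pointing down, gripper open.
Joint ranges: [-2.63, 2.63], [-0.94, 2.18], [0.31, 2.57], [-1.31, 4.45], [0, 2.66], [-2.55, 2.55]. Speed limits (rad/s): [2.57, 2.57, 3.14, 3.14, 3.14, 3.14].

INTERFACE

Orientations are given as a unit quaternion [x, y, z, w].
In Python, from workcell import robot gives the robot as it stands.
- The arm moves only by the tool jog_arm, never from a script. Its argument "deltas" is a list that holds one entry, the list of rows, each a list of 6 numbers: the shift along the tool's x, y, z each as a share of 100 mm, from -1 to 1, then the turn, a rotation vector about the tool's x, y, z each as a share of 360 degrees, from -1 to 1. A call has exactly 10 rows; each row is the pose to reach, as a shift and turn from the pose commanded when the call began, along the tool's axes at that moment, turning the shorter way round; what a row does not reach only later rows make up. A row lasts 1/10 s, in which the tool goes at most 50 mm and 8.59 degrees, less where a joint would pass 70% of its speed; a pose out of reach is approached as far as the arm can. A call with a number of a shift or a turn outside -1 to 1 is refused whole. A call with a gripper value outside its range is refused whole. "claw" is the opening, from -1 (shut) to 1 (fully open), set as the call begins (left out, the last holds). The fingers move at their own pace and stop on an object; "newtons" is the grip in N (left out, the last holds). Time passes only in rows, so rows that repeat a pose let the fingers close, or fill a call up. It gives the time, the measured TCP pose, the force, the opening and the grip force at its end, in the units of the state.
- robot.get_state(): the state, without advancing time (a new reading comes with each control period).
- robot.capture(name): name is "scene" or "top"; returns a dict with "pixels" (384x512x3 uint8, red, green, blue), "mtx" (3x3 intrinsics, pixels), "distortion" ([k1, k2, p1, p2, k3] as OpenCV has them; the pictures are not rectified), "R" (3x3) and "t" (3): a world point X has camera coordinates R X + t. Camera axes: x right, y down, z forward; pixel columns grow to the right and rows downward; lengths in m; the calibration is good to about 2 mm. A picture is of the moment at which its call begins. There is no depth.
- robot.job_done(): hands the job in; it is judged then, once.
Trained networks look in the newest picture that a camera, given by its name, has taken for a name from the list of things; names that differ only in an ending like _2 or _b are one class to them, and where a whole thing is asked for, a point or a joint stands for the part that bears it (a point fixed in the world has none). Each returns a list of dicts, best first, with "p" (0 to 1); they miss things now and then, are a little off and sometimes report something else, mostly with a low value. They report only what shows in the picture. A call takes as long as a camera call. They do not tell look-alikes from the thing itself.
- robot.search_frame(camera, target): "point" ([column, row] in pixels, amid what is visible of it).
- robot.regions_of(camera, target): "region" (384x512 bool, what is visible of it) and "point" ([column, row] in pixels, amid what is visible of it).
The state is a dict: "time_s": time; "joint_positions": joint angles; "joint_vel": joint speeds; "joint_torque": joint torques, N m; "position": TCP position; "ee_rot": TCP orientation; "wrist_force": force on the tool from outside, world axes, zero at the start; "ft_torque": the same for the moment, N m; "grip_width": opening from 0.0 (shut) to 1.0 (fully open); "grip_force": force on a finger pad.
Only numpy, scipy, OpenCV 4.12 (cv2) and the standard library are available. Lean on these libraries where they do the work, as an engineer would, in place of code of your own. Each camera call takes 0.05 s, during which the arm holds its last target. There are 200 camera calls.

TASK

Set out the dispensing place on the brown wrapping sheet, in one row along the sheet's midline parallel to its long edges: the brass mortar in the middle of the sheet, the wide tin beside it on the side towards the weighing scale with the small tin centred on top of it, and the white jar on the mortar's other side. Lay the wooden paperweight flat on the sheet behind the mortar (the side away from the robot), centred on it and parallel to the row; leave about 4 cm clear between the mortar and each of its three neighbours. Everything stands upright, let go and at rest, and the amber bottle stays where it is.

Things in the scene. Friction and masses are not known exactly. Their poses are not given: they have to be found in the camera images.
- mortar: Loose brass mortar, an open round cup with a thick wall: outside diameter 56 mm from 18 mm height up to its rim at 55 mm, narrowing below to a 42 mm foot; cavity 46 mm wide, wall 5 mm. About 0.35 kg. Origin: centre of its underside; z up along its axis.
- wide_tin: Loose closed flat-topped aluminium tin, the wide one: diameter 60 mm, height 40 mm. About 0.15 kg. Origin: centre of its underside; z up along its axis.
- small_tin: Loose closed flat-topped aluminium tin, the small one: diameter 42 mm, height 30 mm. About 0.06 kg. Origin: centre of its underside; z up along its axis.
- jar: Loose white porcelain medicine jar with a fixed lid: straight body of diameter 46 mm up to 55 mm height, then a 41 mm lid at 61 to 66 mm and a small round knob, top at 77 mm. About 0.16 kg. Origin: centre of its underside; z up along its axis.
- paperweight: Loose hardwood paperweight, a plain bar 24 mm (its x) by 100 mm (its y, the long axis) by 20 mm high (its z), lying flat. About 0.08 kg. Origin: centre of its underside.
- sheet: Brown kraft wrapping sheet stuck flat on the counter (it does not move in a run), 220 mm (its x, away from the robot) by 270 mm (its y, the long edges, to the robot's left), 2 mm thick. It lies in the left, middle or right third of the work area, turned up to 0.12 rad. Origin: centre of its underside on the counter, so its top is 2 mm above.
- scale: White electronic weighing scale with a round steel pan, fixed on the counter at the far left or the far right of the work area: 240 mm (x) by 200 mm (y), 62 mm high. It only tells which side of the mortar the wide tin goes. Origin: centre of its underside. A wooden herb drawer (about 340 by 190 mm, 120 mm high) stands at the opposite end.
- bottle: Loose amber glass bottle with a white cap, diameter 40 mm, height 85 mm, standing among the things on the mats; a bystander, to be left alone. Origin: centre of its underside; z up along its axis.
- mat_a: Blue plastic mat fixed flat on the counter, 200 mm (x) by 220 mm (y), 3 mm thick; loose things stand on it at the start. Origin: centre of its underside on the counter.
- mat_b: Second blue mat, the same as the first. The two mats and the sheet share the left, middle and right thirds, in any order.
Mind the look-alikes: they are no part of the job. What is meant by the paperweight is not blue, and is the larger of those in its own colour.

How it is judged:
At the end, for the whole second after the job is handed in: Mortar within 15 mm of the sheet's centre; tin (scale side) and jar within 18 mm of the midline; paperweight behind, 20 mm sideways, 0.2 rad; gaps to the mortar 40 mm, all within 15 mm; small tin within 10 mm of the wide tin's centre, on it; all on the sheet, upright, at rest (horizontal distance between mortar and sheet below 0.015 m and z of mortar in the frame of sheet between -0.003 and 0.008 m and horizontal distance between wide_tin and mortar between 0.083 and 0.113 m and x of wide_tin in the frame of sheet between -0.018 and 0.018 m and z of wide_tin in the frame of sheet between -0.003 and 0.008 m and horizontal distance between jar and mortar between 0.076 and 0.106 m and x of jar in the frame of sheet between -0.018 and 0.018 m and z of jar in the frame of sheet between -0.003 and 0.008 m and horizontal distance between paperweight and mortar between 0.065 and 0.095 m and y of paperweight in the frame of sheet between -0.02 and 0.02 m and x of paperweight in the frame of sheet above 0.05 m and z of paperweight in the frame of sheet between -0.003 and 0.008 m and angle between the y axis of paperweight and the y axis of sheet, either way round below 0.2 rad and horizontal distance between small_tin and wide_tin below 0.01 m and z of small_tin in the frame of sheet between 0.036 and 0.048 m and ((world y of scale above 0 m and y of wide_tin in the frame of sheet above 0.06 m and y of jar in the frame of sheet below -0.06 m) or (world y of scale below 0 m and y of wide_tin in the frame of sheet below -0.06 m and y of jar in the frame of sheet above 0.06 m)) and angle between each of mortar, wide_tin, small_tin, jar, paperweight's own z axis and vertical below 0.12 rad and linear speed of each of mortar, wide_tin, small_tin, jar, paperweight below 0.02 m/s); the robot touches nothing.
It fails at once if the amber bottle is moved by more than 25 mm or tipped over (distance of bottle from where it was at the start of the episode above 0.025 m or angle between bottle's own z axis and vertical above 0.5 rad).
It also fails if it takes over 128 s, if anything falls off the work surface, if the arm or the gripper's body presses on something with over 40 N, if the wrist force passes 120 N, or if a joint passes its speed limit or range.

## Working session

There is one attempt and no reset: what is moved stays moved. The work goes in short steps, Python scripts to look and compute and a tool call to move; the robot and the scene stay as the last step left them, time stands still between calls to the robot, and variables do not carry over. Pictures are saved under pics/ and viewed, at most 14 in all, crops included, and the job is handed in when it is done.

Besides the shell and the picture viewer there is one more tool, called as name(argument=value, ...), one argument or row to a line, values as JSON. jog_arm: Moves the arm, as the interface text tells. Its arguments: {"type":"object","properties":{"deltas":{"type":"array","items":{"type":"array","items":{"type":"array","items":{"type":"number","minimum":-1,"maximum":1}}}},"claw":{"type":"number"},"newtons":{"type":"number"}},"required":["deltas"]}

```bash
mkdir -p pics; cat > h.py <<'E'
import numpy as np, cv2
from workcell import robot
def save(n,name):
    c=robot.capture(n); cv2.imwrite(f'pics/{name}.png',c['pixels'][:,:,::-1]); return c
def ray(c,uv,z):
    p=cv2.undistortPoints(np.array([[uv]],float),np.array(c['mtx']),np.array(c['distortion']))[0,0]
    R=np.array(c['R']);t=np.array(c['t'])
    d=R.T@np.array([p[0],p[1],1]);o=-R.T@t
    return o+d*(z-o[2])/d[2]
def proj(c,X):
    return cv2.projectPoints(np.array(X,float).reshape(-1,3),cv2.Rodrigues(np.array(c['R']))[0],np.array(c['t'],float),np.array(c['mtx']),np.array(c['distortion']))[0][:,0]
E
python3 - <<'E'
from h import *
for n in ['top','scene']:
    c=save(n,n+'0'); print(n,'cam at',(-np.array(c['R']).T@np.array(c['t'])).round(3))
    for k,z in dict(mortar=.055,wide_tin=.043,small_tin=.033,jar=.06,paperweight=.02,bottle=.085,sheet=.002,scale=.06,mat_a=.003).items():
        for r in robot.search_frame(n,k):
            print(k,round(r['p'],2),np.round(r['point']),ray(c,r['point'],z).round(3))
s=robot.get_state();print(s)
E
```

```text
top cam at [0.128 0.015 1.843]
mortar 0.71 [207. 193.] [0.46  0.223 0.055]
wide_tin 0.6 [339. 196.] [ 0.447 -0.338  0.043]
small_tin 0.57 [310. 194.] [ 0.462 -0.216  0.033]
jar 0.65 [179. 190.] [0.475 0.343 0.06 ]
paperweight 0.67 [325. 174.] [ 0.551 -0.282  0.02 ]
paperweight 0.66 [320. 231.] [ 0.301 -0.257  0.02 ]
bottle 0.19 [208. 192.] [0.459 0.217 0.085]
sheet 0.55 [262. 184.] [ 0.509 -0.01   0.002]
scale 0.56 [127. 211.] [0.382 0.563 0.06 ]
mat_a 0.75 [194. 179.] [0.533 0.29  0.003]
mat_a 0.59 [319. 180.] [ 0.526 -0.26   0.003]
scene cam at [ 1.442 -0.47   1.29 ]
mortar 0.67 [299. 168.] [0.48  0.215 0.055]
wide_tin 0.61 [154. 227.] [ 0.471 -0.345  0.043]
small_tin 0.61 [191. 214.] [ 0.469 -0.213  0.033]
jar 0.78 [329. 159.] [0.499 0.334 0.06 ]
paperweight 0.76 [183. 244.] [ 0.564 -0.284  0.02 ]
paperweight 0.58 [172. 284.] [ 0.683 -0.369  0.02 ]
paperweight 0.36 [333. 187.] [0.595 0.289 0.02 ]
bottle 0.59 [154. 228.] [ 0.505 -0.35   0.085]
bottle 0.54 [332. 185.] [0.629 0.255 0.085]
sheet 0.77 [254. 204.] [0.512 0.009 0.002]
scale 0.79 [363. 133.] [0.443 0.528 0.06 ]
mat_a 0.77 [320. 180.] [0.532 0.278 0.003]
mat_a 0.7 [181. 238.] [ 0.526 -0.277  0.003]
{'time_s': 1.0, 'joint_positions': array([-1.33789177e+00,  2.63852589e-01,  1.60404101e+00,  2.83873649e-05,
        1.27373131e+00, -3.68968305e-02]), 'joint_vel': array([-6.70928523e-04, -1.88640652e-04, -1.37166283e-05,  3.34069628e-04,
        7.25658854e-04, -6.66849885e-04]), 'joint_torque': array([-8.36707495e-04, -5.15085340e+01, -3.67738795e+01, -2.90607541e-04,
        8.76081322e-04, -2.52756621e-06]), 'position': array([ 0.17991561, -0.65054361,  0.23128951]), 'ee_rot': array([ 9.90915251e-01,  1.34487788e-01,  1.19285655e-05, -1.73802102e-05]), 'wrist_force': array([0.44143251, 0.15472207, 1.08548225]), 'ft_torque': array([-0.04729689,  0.03711322, -0.00862262]), 'grip_force': 0.0, 'grip_width': 1.0016134901549714}
```

```bash
python3 - <<'E'
import cv2
a=cv2.imread('pics/top0.png')[140:260,90:390];cv2.imwrite('pics/topz.png',cv2.resize(a,None,fx=2.66,fy=2.66,interpolation=cv2.INTER_CUBIC))
a=cv2.imread('pics/scene0.png')[110:310,110:410];cv2.imwrite('pics/scz.png',cv2.resize(a,None,fx=2.66,fy=2.66,interpolation=cv2.INTER_CUBIC))
E
```

```text
(no output)
```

View pics/topz.png

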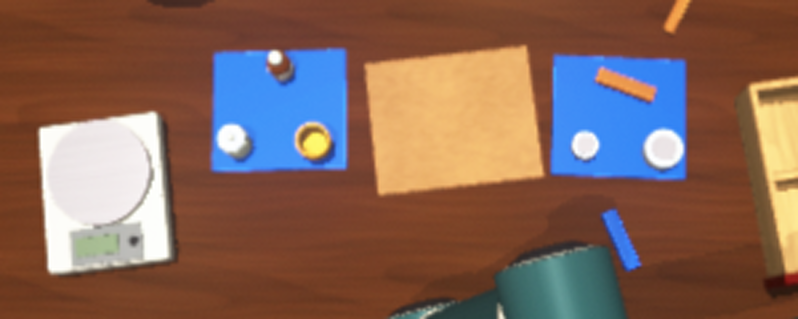

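View pics/scz.png

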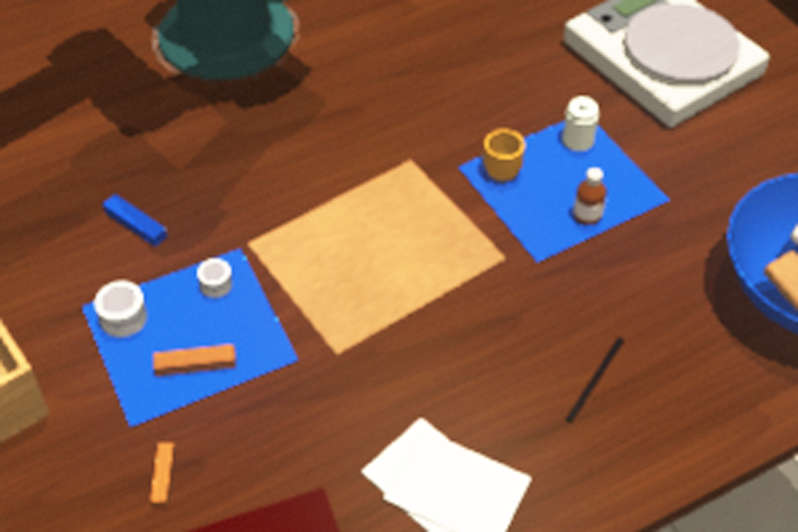

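Top view: the scale is at the left (+y). The jar (235,140 in the crop), mortar (313,142) and bottle (280,65) are on the left mat, and the sheet is in the middle. The right mat holds the tins (585,145 and 663,148) and the real paperweight (625,85). The small orange bar and the blue bar are decoys.

```bash
cat >> h.py <<'E'
from scipy.optimize import least_squares
def cyl(secs):  # (r,z)
    a=np.linspace(0,2*np.pi,40,endpoint=False)
    return np.vstack([np.c_[r*np.cos(a),r*np.sin(a),np.full(40,z)] for r,z in secs])
def box(x,y,h): return np.array([[i*x/2,j*y/2,k*h] for i in(-1,1) for j in(-1,1) for k in(0,1)])
M=dict(mortar=cyl([(.021,0),(.028,.018),(.028,.055)]),wide_tin=cyl([(.03,0),(.03,.04)]),small_tin=cyl([(.021,0),(.021,.03)]),
 jar=cyl([(.023,0),(.023,.055),(.0205,.061),(.0205,.066),(.006,.077)]),bottle=cyl([(.02,0),(.02,.05),(.01,.065),(.01,.085)]),paperweight=box(.024,.1,.02),sheet=box(.22,.27,.002))
def feat(poly):
    m=cv2.moments(cv2.convexHull(poly.astype(np.float32)));s=m['m00']
    return np.array([m['m10']/s,m['m01']/s,m['mu20']/s/20,m['mu11']/s/20,m['mu02']/s/20])
def find(name,near,z0,cams,rad=.07):
    P=M[name];yaw=name in('paperweight','sheet');obs={}
    for n,c in cams.items():
        g0=proj(c,[[near[0],near[1],z0+P[:,2].max()/2]])[0];b=None
        for r in robot.regions_of(n,name):
            d=np.linalg.norm(np.array(r['point'])-g0)
            if d<rad*300 and (b is None or d<b[0]): b=(d,r)
        if b is not None:
            m=b[1]['region'].astype(np.uint8)
            k,l,st,_=cv2.connectedComponentsWithStats(m);m=(l==1+st[1:,4].argmax())
            v,u=np.nonzero(m)
            pts=np.vstack([np.c_[u+a,v+e] for a in(-.5,.5) for e in(-.5,.5)]); obs[n]=feat(pts); 
            obs[n]=obs[n]
    def res(q,ns):
        a=q[2] if yaw else 0;R=np.array([[np.cos(a),-np.sin(a)],[np.sin(a),np.cos(a)]])
        W=np.c_[P[:,:2]@R.T+q[:2],P[:,2]+z0]
        return np.concatenate([(feat(proj(cams[n],W))-obs[n])[:5 if yaw else 2] for n in ns])
    out={}
    for ns in [[n] for n in obs]+([list(obs)] if len(obs)>1 else []):
        q=least_squares(res,list(near[:2])+([near[2]] if yaw else []),args=(ns,))
        out['+'.join(ns)]=(q.x.round(4),round(q.cost,2))
    return out
E
python3 - <<'E'
from h import *
cams={n:robot.capture(n) for n in('top','scene')}
for k,nr,z in [('mortar',(.47,.22),.003),('jar',(.485,.335),.003),('bottle',(.59,.26),.003),('wide_tin',(.46,-.34),.003),('small_tin',(.465,-.215),.003),('paperweight',(.555,-.283,1.4),.003),('sheet',(.51,0,.08),0)]:
    print(k,find(k,nr,z,cams))
E
```

```text
mortar {'top': (array([0.4644, 0.2229]), np.float64(0.0)), 'scene': (array([0.4679, 0.2249]), np.float64(0.0)), 'top+scene': (array([0.4651, 0.2234]), np.float64(0.35))}
jar {'top': (array([0.4667, 0.351 ]), np.float64(0.0)), 'scene': (array([0.4661, 0.3541]), np.float64(0.0)), 'top+scene': (array([0.4668, 0.3523]), np.float64(0.13))}
bottle {'top': (array([0.5936, 0.2849]), np.float64(0.0)), 'scene': (array([0.5598, 0.2605]), np.float64(0.0)), 'top+scene': (array([0.5749, 0.2694]), np.float64(26.03))}
wide_tin {'top': (array([ 0.4526, -0.3408]), np.float64(0.0)), 'scene': (array([ 0.4516, -0.3396]), np.float64(0.0)), 'top+scene': (array([ 0.4523, -0.3402]), np.float64(0.05))}
small_tin {'top': (array([ 0.4615, -0.2137]), np.float64(0.0))}
paperweight {'scene': (array([ 0.5607, -0.2862,  1.4001]), np.float64(10.12))}
sheet {'scene': (array([0.51, 0.  , 0.08]), np.float64(1.26))}
```

```bash
python3 - <<'E'
s=open('h.py').read()
s=s.replace("q=least_squares(res,list(near[:2])+([near[2]] if yaw else []),args=(ns,))\n        out['+'.join(ns)]=(q.x.round(4),round(q.cost,2))",
"x0=np.array(list(near[:3 if yaw else 2]));q=minimize(lambda p:(res(p,ns)**2).sum(),x0,method='Nelder-Mead',options=dict(initial_simplex=np.vstack([x0,x0+np.eye(len(x0))*[.02,.02,.1][:len(x0)]]),xatol=1e-5,fatol=1e-5))\n        out['+'.join(ns)]=(q.x.round(4),round(q.fun,2))")
s=s.replace('import least_squares','import minimize')
open('h.py','w').write(s)
E
python3 - <<'E'
from h import *
for i in range(3):
  cams={n:robot.capture(n) for n in('top','scene')}
  for k,nr,z in [('mortar',(.47,.22),.003),('jar',(.47,.35),.003),('bottle',(.59,.27),.003),('wide_tin',(.45,-.34),.003),('small_tin',(.465,-.215),.003),('paperweight',(.555,-.283,-.4),.003),('sheet',(.51,0,.08),0)]:
    if i and k in('mortar','jar','wide_tin'):continue
    print(k,{a:(b[0].tolist(),b[1]) for a,b in find(k,nr,z,cams).items()})
E
```

```text
mortar {'top': ([0.465, 0.2242], np.float64(0.0)), 'scene': ([0.4649, 0.2261], np.float64(0.0)), 'top+scene': ([0.4651, 0.2252], np.float64(0.1))}
jar {'top': ([0.4677, 0.352], np.float64(0.0)), 'scene': ([0.4686, 0.3534], np.float64(0.0)), 'top+scene': ([0.4683, 0.3528], np.float64(0.08))}
bottle {'top': ([0.5945, 0.2844], np.float64(0.0)), 'scene': ([0.5935, 0.2853], np.float64(0.0)), 'top+scene': ([0.594, 0.2848], np.float64(0.04))}
wide_tin {'top': ([0.4544, -0.3412], np.float64(0.0)), 'scene': ([0.4511, -0.34], np.float64(0.0)), 'top+scene': ([0.4527, -0.3405], np.float64(0.33))}
small_tin {'top': ([0.4614, -0.2135], np.float64(0.0))}
paperweight {'top': ([0.5633, -0.2879, -0.3954], np.float64(0.07)), 'scene': ([0.5624, -0.2848, -0.3757], np.float64(0.0)), 'top+scene': ([0.5628, -0.2859, -0.3935], np.float64(0.41))}
sheet {'top': ([0.5077, 0.0009, 0.1512], np.float64(0.95)), 'scene': ([0.5098, 0.0001, 0.06], np.float64(0.36)), 'top+scene': ([0.5087, 0.0005, 0.0841], np.float64(1.61))}
bottle {'scene': ([0.5923, 0.2844], np.float64(0.0))}
small_tin {'top': ([0.4603, -0.213], np.f
[... 238 characters left out ...]
top+scene': ([0.5638, -0.2838, -0.4077], np.float64(0.52))}
sheet {'top': ([0.5092, -0.0001, 0.0914], np.float64(0.16)), 'scene': ([0.5103, 0.0002, 0.0829], np.float64(0.34)), 'top+scene': ([0.5098, 0.0001, 0.0852], np.float64(0.53))}
bottle {'scene': ([0.5932, 0.2832], np.float64(0.0))}
small_tin {'top': ([0.4595, -0.212], np.float64(0.0))}
paperweight {'top': ([0.566, -0.2835, -0.4004], np.float64(0.0)), 'scene': ([0.5633, -0.2845, -0.3748], np.float64(0.0)), 'top+scene': ([0.5645, -0.2842, -0.3774], np.float64(0.26))}
sheet {'top': ([0.5106, -0.0004, 0.1001], np.float64(0.66)), 'scene': ([0.5117, 0.0005, 0.0667], np.float64(0.16)), 'top+scene': ([0.5112, 0.0002, 0.0747], np.float64(0.9))}
```

jog_arm(
  deltas=[
    [[0.1,-0.05,0.01,0,0,-0.0145],[0.2,-0.1,0.02,0,0,-0.029],[0.3,-0.16,0.03,0,0,-0.0435],[0.4,-0.21,0.04,0,0,-0.058],[0.5,-0.26,0.05,0,0,-0.0725],[0.6,-0.31,0.06,0,0,-0.087],[0.7,-0.36,0.07,0,0,-0.1015],[0.8,-0.42,0.08,0,0,-0.116],[1,-0.52,0.1,0,0,-0.145],[1,-0.52,0.1,0,0,-0.145]],
  ],
  claw=1,
)

```text
time_s: 4.6
position: [0.264, -0.5721, 0.221]
ee_rot: [0.829, 0.559, 0.001, -0.0]
wrist_force: [0.5, -0.7, 0.5]
grip_width: 1.003
grip_force: 0.0
```

```bash
cat >> h.py <<'E'
from scipy.spatial.transform import Rotation as Ro
def to(x,y,z,psi=None):
    s=robot.get_state();R=Ro.from_quat(s['ee_rot']).as_matrix()
    p=np.arctan2(R[1,1],R[0,1]);d=R.T@(np.array([x,y,z])-s['position'])
    turn=0 if psi is None else -((psi-p+np.pi/2)%np.pi-np.pi/2)/(2*np.pi)
    print('t',round(s['time_s'],1),'pos',s['position'].round(4),'psi',round(p,3),'tilt',np.round(np.arccos(-R[2,2]),3),'grip',round(s['grip_width'],3),round(s['grip_force'],1),'-> shift',(d*10).round(3),'turn',round(turn,4))
E
python3 -c "
from h import *
to(.564,-.285,.12,-.39)"
```

```text
t 4.6 pos [ 0.264  -0.5721  0.221 ] psi -0.384 tilt 0.002 grip 1.003 0.0 -> shift [3.785 1.704 1.016] turn 0.0009
```

jog_arm(
  deltas=[
    [[0.1,0.05,0.03,0,0,0],[0.2,0.09,0.05,0,0,0],[0.3,0.13,0.08,0,0,0],[0.4,0.18,0.1,0,0,0],[0.5,0.22,0.13,0,0,0],[0.6,0.27,0.15,0,0,0],[0.7,0.31,0.18,0,0,0],[0.8,0.36,0.2,0,0,0],[0.9,0.4,0.23,0,0,0],[1,0.45,0.25,0,0,0]],
  ],
)

```text
time_s: 5.6
position: [0.3426, -0.4977, 0.196]
ee_rot: [0.831, 0.557, 0.0, -0.0]
wrist_force: [0.9, -1.0, -0.3]
grip_width: 1.0
grip_force: 0.0
```

jog_arm(
  deltas=[
    [[0.1,0.05,0.03,0,0,0],[0.2,0.09,0.05,0,0,0],[0.3,0.13,0.08,0,0,0],[0.4,0.18,0.1,0,0,0],[0.5,0.22,0.13,0,0,0],[0.6,0.27,0.15,0,0,0],[0.7,0.31,0.18,0,0,0],[0.8,0.36,0.2,0,0,0],[0.9,0.4,0.23,0,0,0],[1,0.45,0.25,0,0,0]],
  ],
)

```text
time_s: 6.6
position: [0.4222, -0.4223, 0.1709]
ee_rot: [0.831, 0.557, -0.0, -0.0]
wrist_force: [-1.3, -0.1, -1.1]
grip_width: 0.998
grip_force: 0.0
```

jog_arm(
  deltas=[
    [[0.1,0.05,0.03,0,0,0],[0.2,0.09,0.05,0,0,0],[0.3,0.13,0.08,0,0,0],[0.4,0.18,0.1,0,0,0],[0.5,0.22,0.13,0,0,0],[0.6,0.27,0.15,0,0,0],[0.7,0.31,0.18,0,0,0],[0.8,0.36,0.2,0,0,0],[0.9,0.4,0.23,0,0,0],[1,0.45,0.25,0,0,0]],
  ],
)

```text
time_s: 7.6
position: [0.5018, -0.3469, 0.1459]
ee_rot: [0.831, 0.557, -0.0, -0.0]
wrist_force: [-0.4, -0.2, 0.2]
grip_width: 1.003
grip_force: 0.0
```

jog_arm(
  deltas=[
    [[0.1,0.05,0.03,0,0,0],[0.2,0.09,0.05,0,0,0],[0.3,0.13,0.08,0,0,0],[0.4,0.17,0.1,0,0,0],[0.5,0.2,0.13,0,0,0],[0.6,0.24,0.15,0,0,0],[0.7,0.28,0.18,0,0,0],[0.78,0.35,0.26,0,0,0],[0.78,0.35,0.26,0,0,0],[0.78,0.35,0.26,0,0,0]],
  ],
)

```text
time_s: 8.6
position: [0.5632, -0.2885, 0.1196]
ee_rot: [0.831, 0.557, -0.0, -0.0]
wrist_force: [0.7, 0.2, 0.8]
grip_width: 1.001
grip_force: 0.0
```

```bash
python3 -c "
from h import *
to(.5645,-.2845,.007,-.385)"
```

```text
t 8.6 pos [ 0.5632 -0.2885  0.1196] psi -0.389 tilt 0.001 grip 1.001 0.0 -> shift [ 0.042 -0.002  1.126] turn -0.0007
```

jog_arm(
  deltas=[
    [[0.04,0,0.1,0,0,0],[0.04,0,0.25,0,0,0],[0.04,0,0.4,0,0,0],[0.04,0,0.55,0,0,0],[0.04,0,0.7,0,0,0],[0.04,0,0.8,0,0,0],[0.04,0,0.9,0,0,0],[0.04,0,0.96,0,0,0],[0.04,0,1,0,0,0],[0.04,0,1,0,0,0]],
  ],
)

```text
time_s: 9.6
position: [0.5648, -0.285, 0.0199]
ee_rot: [0.831, 0.557, -0.0, -0.0]
wrist_force: [0.4, 0.8, -0.6]
grip_width: 0.998
grip_force: 0.0
```

jog_arm(
  deltas=[
    [[0,0,0.12,0,0,0],[0,0,0.12,0,0,0],[0,0,0.12,0,0,0],[0,0,0.12,0,0,0],[0,0,0.12,0,0,0],[0,0,0.12,0,0,0],[0,0,0.12,0,0,0],[0,0,0.12,0,0,0],[0,0,0.12,0,0,0],[0,0,0.12,0,0,0]],
  ],
  claw=-1,
  newtons=35,
)

```text
time_s: 10.6
position: [0.5652, -0.2853, 0.0086]
ee_rot: [0.831, 0.557, 0.0, 0.0]
wrist_force: [0.2, -0.1, 2.1]
grip_width: 0.268
grip_force: 34.9
```

```bash
python3 -c "
from h import *
to(.590,.007,.05,.085)"
```

```text
t 10.6 pos [ 0.5652 -0.2853  0.0086] psi -0.39 tilt 0.001 grip 0.268 34.9 -> shift [ 2.798 -0.881 -0.414] turn -0.0756
```

jog_arm(
  deltas=[
    [[0,0,-0.15,0,0,0],[0,0,-0.3,0,0,0],[0.1,-0.04,-0.41,0,0,-0.01],[0.25,-0.08,-0.41,0,0,-0.02],[0.4,-0.13,-0.41,0,0,-0.03],[0.55,-0.18,-0.41,0,0,-0.045],[0.7,-0.22,-0.41,0,0,-0.06],[0.85,-0.27,-0.41,0,0,-0.07],[0.95,-0.3,-0.41,0,0,-0.0756],[0.95,-0.3,-0.41,0,0,-0.0756]],
  ],
)

```text
time_s: 11.6
position: [0.5736, -0.1848, 0.0502]
ee_rot: [0.676, 0.737, 0.0, 0.0]
wrist_force: [-0.7, -0.1, -0.5]
grip_width: 0.267
grip_force: 34.5
```

```bash
python3 -c "
from h import *
to(.590,.007,.05,.085)"
```

```text
t 11.6 pos [ 0.5736 -0.1848  0.0502] psi 0.086 tilt 0.001 grip 0.267 34.5 -> shift [1.897 0.329 0.002] turn 0.0002
```

jog_arm(
  deltas=[
    [[0.1,0.02,0,0,0,0],[0.2,0.03,0,0,0,0],[0.32,0.05,0,0,0,0],[0.44,0.07,0,0,0,0],[0.56,0.1,0,0,0,0],[0.68,0.12,0,0,0,0],[0.8,0.14,0,0,0,0],[0.88,0.16,0,0,0,0],[0.95,0.17,0,0,0,0],[0.95,0.17,0,0,0,0]],
  ],
)

```text
time_s: 12.6
position: [0.5822, -0.0888, 0.0493]
ee_rot: [0.676, 0.737, 0.0, -0.0]
wrist_force: [-0.1, 0.4, -0.9]
grip_width: 0.271
grip_force: 34.5
```

jog_arm(
  deltas=[
    [[0.15,0.02,0,0,0,0],[0.3,0.05,0,0,0,0],[0.45,0.08,0,0,0,0],[0.6,0.11,0,0,0,0],[0.75,0.13,0,0,0,0],[0.87,0.15,0,0,0,0],[0.95,0.16,0.1,0,0,0],[0.95,0.16,0.2,0,0,0],[0.95,0.16,0.3,0,0,0],[0.95,0.16,0.3,0,0,0]],
  ],
)

```text
time_s: 13.6
position: [0.5877, 0.0059, 0.0165]
ee_rot: [0.677, 0.736, -0.002, -0.002]
wrist_force: [-0.7, -1.5, -2.0]
grip_width: 0.27
grip_force: 34.5
```

```bash
python3 -c "
from h import *
to(.590,.007,.008,.085)"
```

```text
t 13.6 pos [0.5877 0.0059 0.0165] psi 0.085 tilt 0.005 grip 0.27 34.5 -> shift [0.009 0.024 0.085] turn -0.0001
```

jog_arm(
  deltas=[
    [[0.01,0.02,0.03,0,0,0],[0.01,0.02,0.05,0,0,0],[0.01,0.02,0.07,0,0,0],[0.01,0.02,0.08,0,0,0],[0.01,0.02,0.08,0,0,0],[0.01,0.02,0.08,0,0,0],[0.01,0.02,0.08,0,0,0],[0.01,0.02,0.08,0,0,0],[0.01,0.02,0.08,0,0,0],[0.01,0.02,0.08,0,0,0]],
  ],
)

```text
time_s: 14.6
position: [0.5919, 0.0075, 0.0114]
ee_rot: [0.676, 0.737, 0.0, 0.0]
wrist_force: [-0.7, -0.5, 0.2]
grip_width: 0.273
grip_force: 34.5
```

```bash
python3 -c "
from h import *
to(.590,.007,.008,.085); print(robot.get_state()['wrist_force'])"
```

```text
t 14.6 pos [0.5919 0.0075 0.0114] psi 0.085 tilt 0.0 grip 0.273 34.5 -> shift [-0.003 -0.02   0.034] turn 0.0
[-0.70533933 -0.45635956  0.21017032]
```

jog_arm(
  deltas=[
    [[0,0,0.03,0,0,0],[0,-0.01,0.03,0,0,0],[0,-0.01,0.03,0,0,0],[0,-0.01,0.03,0,0,0],[0,-0.01,0,0,0,0],[0,-0.01,-0.2,0,0,0],[0,-0.01,-0.5,0,0,0],[0.3,-0.3,-0.8,0,0,0],[0.6,-0.6,-0.8,0,0,0],[0.9,-0.8,-0.8,0,0,0]],
  ],
  claw=1,
)

```text
time_s: 15.6
position: [0.504, 0.091, 0.093]
ee_rot: [0.677, 0.736, 0.001, 0.001]
wrist_force: [-0.1, -0.0, -0.0]
grip_width: 1.001
grip_force: 0.0
```

```bash
python3 -c "
from h import *
to(.465,.225,.09,.085)"
```

```text
t 15.6 pos [0.504 0.091 0.093] psi 0.084 tilt 0.002 grip 1.001 0.0 -> shift [ 1.368 -0.276  0.03 ] turn -0.0002
```

jog_arm(
  deltas=[
    [[0.15,-0.03,0,0,0,0],[0.3,-0.06,0,0,0,0],[0.45,-0.09,0,0,0,0],[0.6,-0.12,0,0,0,0],[0.75,-0.15,0,0,0,0],[0.85,-0.17,0,0,0,0],[0.95,-0.19,0,0,0,0],[0.95,-0.19,0,0,0,0],[0.95,-0.19,0,0,0,0],[0.95,-0.19,0,0,0,0]],
  ],
)

```text
time_s: 16.6
position: [0.4777, 0.183, 0.0912]
ee_rot: [0.677, 0.736, -0.0, 0.0]
wrist_force: [-0.2, -0.9, 0.4]
grip_width: 1.0
grip_force: 0.0
```

```bash
python3 -c "
from h import *
cams={n:robot.capture(n) for n in('top','scene')}
print(find('paperweight',(.59,.007,.085),.002,cams))
to(.465,.225,.035,.085)"
```

```text
{'scene': (array([0.5949, 0.01  , 0.1042]), np.float64(0.03))}
t 16.8 pos [0.4777 0.183  0.0913] psi 0.084 tilt 0.0 grip 1.002 0.0 -> shift [ 0.429 -0.091  0.563] turn -0.0001
```

jog_arm(
  deltas=[
    [[0.15,-0.03,0,0,0,0],[0.3,-0.06,0,0,0,0],[0.43,-0.09,0,0,0,0],[0.43,-0.09,0.1,0,0,0],[0.43,-0.09,0.3,0,0,0],[0.43,-0.09,0.45,0,0,0],[0.43,-0.09,0.6,0,0,0],[0.43,-0.09,0.75,0,0,0],[0.43,-0.09,0.75,0,0,0],[0.43,-0.09,0.75,0,0,0]],
  ],
)

```text
time_s: 17.8
position: [0.4643, 0.2253, 0.0157]
ee_rot: [0.676, 0.737, -0.001, -0.0]
wrist_force: [0.6, 0.2, 0.7]
grip_width: 0.999
grip_force: 0.0
```

jog_arm(
  deltas=[
    [[0,0,0,0,0,0],[0,0,0,0,0,0],[0,0,0,0,0,0],[0,0,0,0,0,0],[0,0,0,0,0,0],[0,0,0,0,0,0],[0,0,0,0,0,0],[0,0,0,0,0,0],[0,0,-0.1,0,0,0],[0,0,-0.2,0,0,0]],
  ],
  claw=-1,
  newtons=50,
)

```text
time_s: 18.8
position: [0.4641, 0.2251, 0.0362]
ee_rot: [0.676, 0.737, -0.001, -0.0]
wrist_force: [0.8, -0.2, -3.9]
grip_width: 0.64
grip_force: 54.0
```

```bash
python3 -c "
from h import *
to(.510,0,.05,.085)"
```

```text
t 18.8 pos [0.4641 0.2251 0.0362] psi 0.085 tilt 0.002 grip 0.64 54.0 -> shift [-2.281  0.266 -0.137] turn 0.0
```

jog_arm(
  deltas=[
    [[-0.05,0,0,0,0,0],[-0.15,0.02,0,0,0,0],[-0.25,0.03,0,0,0,0],[-0.36,0.04,0,0,0,0],[-0.47,0.05,0,0,0,0],[-0.58,0.06,0,0,0,0],[-0.69,0.08,0,0,0,0],[-0.8,0.09,0,0,0,0],[-0.9,0.1,0,0,0,0],[-1,0.11,0,0,0,0]],
  ],
)

```text
time_s: 19.8
position: [0.4845, 0.1259, 0.0363]
ee_rot: [0.676, 0.736, 0.0, -0.0]
wrist_force: [0.4, 0.0, -3.7]
grip_width: 0.643
grip_force: 54.2
```

jog_arm(
  deltas=[
    [[-0.1,0.01,0,0,0,0],[-0.2,0.02,0,0,0,0],[-0.3,0.03,0,0,0,0],[-0.4,0.05,0,0,0,0],[-0.5,0.06,0,0,0,0],[-0.6,0.07,0,0,0,0],[-0.7,0.08,0,0,0,0],[-0.8,0.09,0,0,0,0],[-0.9,0.11,0,0,0,0],[-1,0.12,0,0,0,0]],
  ],
)

```text
time_s: 20.8
position: [0.5052, 0.0273, 0.0363]
ee_rot: [0.676, 0.737, 0.0, 0.0]
wrist_force: [0.7, -0.2, -4.3]
grip_width: 0.642
grip_force: 54.2
```

jog_arm(
  deltas=[
    [[-0.1,0.01,0,0,0,0],[-0.2,0.03,0,0,0,0],[-0.28,0.04,0,0,0,0],[-0.28,0.04,0.05,0,0,0],[-0.28,0.04,0.1,0,0,0],[-0.28,0.04,0.14,0,0,0],[-0.28,0.04,0.18,0,0,0],[-0.28,0.04,0.18,0,0,0],[-0.28,0.04,0.18,0,0,0],[-0.28,0.04,0.18,0,0,0]],
  ],
)

```text
time_s: 21.8
position: [0.5114, 0.0007, 0.0184]
ee_rot: [0.676, 0.737, 0.0, 0.0]
wrist_force: [-0.8, 0.2, -4.2]
grip_width: 0.644
grip_force: 54.1
```

```bash
python3 -c "
from h import *
to(.510,0,.015,.085)"
```

```text
t 21.8 pos [0.5114 0.0007 0.0184] psi 0.085 tilt 0.0 grip 0.644 54.1 -> shift [-0.006 -0.014  0.034] turn 0.0001
```

jog_arm(
  deltas=[
    [[0,-0.01,0.01,0,0,0],[0,-0.01,0.02,0,0,0],[0,-0.01,0.03,0,0,0],[0,-0.01,0.03,0,0,0],[0,-0.01,0.03,0,0,0],[0,-0.01,0.03,0,0,0],[0,-0.01,0.03,0,0,0],[0,-0.01,0.03,0,0,0],[0,-0.01,0.03,0,0,0],[0,-0.01,0.03,0,0,0]],
  ],
)

```text
time_s: 22.8
position: [0.5103, 0.0005, 0.0165]
ee_rot: [0.676, 0.737, -0.0, -0.0]
wrist_force: [-3.7, 0.2, 4.9]
grip_width: 0.641
grip_force: 55.0
```

jog_arm(
  deltas=[
    [[0,0,0,0,0,0],[0,0,0,0,0,0],[0,0,0,0,0,0],[0,0,0,0,0,0],[0,0,-0.1,0,0,0],[0,0,-0.3,0,0,0],[0,0,-0.5,0,0,0],[0,0,-0.7,0,0,0],[-0.3,-0.05,-0.8,0,0,0],[-0.6,-0.1,-0.8,0,0,0]],
  ],
  claw=1,
)

```text
time_s: 23.8
position: [0.5074, -0.0606, 0.0984]
ee_rot: [0.676, 0.737, 0.001, 0.002]
wrist_force: [1.6, 0.9, -0.4]
grip_width: 0.999
grip_force: 0.0
```

jog_arm(
  deltas=[
    [[-0.15,-0.04,0,0,0,0],[-0.3,-0.08,0,0,0,0],[-0.45,-0.12,0,0,0,0],[-0.6,-0.17,0,0,0,0],[-0.75,-0.21,0,0,0,0],[-0.87,-0.25,0,0,0,0],[-1,-0.28,0,0,0,0],[-1,-0.28,0,0,0,0],[-1,-0.28,0,0,0,0],[-1,-0.28,0,0,0,0]],
  ],
)

```text
time_s: 24.8
position: [0.4859, -0.1617, 0.0952]
ee_rot: [0.676, 0.737, 0.0, -0.0]
wrist_force: [-0.1, -0.6, 0.0]
grip_width: 0.999
grip_force: 0.0
```

jog_arm(
  deltas=[
    [[-0.15,-0.04,0,0,0,0],[-0.3,-0.08,0,0,0,0],[-0.45,-0.12,0,0,0,0],[-0.6,-0.17,0,0,0,0],[-0.75,-0.21,0,0,0,0],[-0.87,-0.25,0,0,0,0],[-1,-0.28,0,0,0,0],[-1,-0.28,0,0,0,0],[-1,-0.28,0,0,0,0],[-1,-0.28,0,0,0,0]],
  ],
)

```text
time_s: 25.8
position: [0.4665, -0.2638, 0.0952]
ee_rot: [0.676, 0.737, 0.0, -0.0]
wrist_force: [-0.2, 0.0, -0.5]
grip_width: 1.0
grip_force: 0.0
```

```bash
python3 -c "
from h import *
to(.4527,-.3405,.09,.085)
cams={n:robot.capture(n) for n in('top','scene')}
print(find('paperweight',(.59,.007,.085),.002,cams))
print(find('mortar',(.51,0),.002,cams))
print(find('wide_tin',(.452,-.34),.003,cams))"
```

```text
t 25.8 pos [ 0.4665 -0.2638  0.0952] psi 0.085 tilt 0.0 grip 1.0 0.0 -> shift [-0.753 -0.203  0.051] turn 0.0
{'top': (array([0.5959, 0.0083, 0.0936]), np.float64(0.03)), 'scene': (array([0.5956, 0.0086, 0.0929]), np.float64(0.07)), 'top+scene': (array([0.5958, 0.0084, 0.0939]), np.float64(0.1))}
{'top': (array([ 5.137e-01, -4.000e-04]), np.float64(0.0)), 'scene': (array([ 0.5131, -0.0011]), np.float64(0.0)), 'top+scene': (array([ 0.5134, -0.0008]), np.float64(0.03))}
{'scene': (array([ 0.4515, -0.3397]), np.float64(0.0))}
```

jog_arm(
  deltas=[
    [[-0.25,-0.07,0,0,0,0],[-0.5,-0.14,0,0,0,0],[-0.75,-0.2,0,0,0,0],[-0.75,-0.2,0.1,0,0,0],[-0.75,-0.2,0.3,0,0,0],[-0.75,-0.2,0.5,0,0,0],[-0.75,-0.2,0.7,0,0,0],[-0.75,-0.2,0.8,0,0,0],[-0.75,-0.2,0.87,0,0,0],[-0.75,-0.2,0.87,0,0,0]],
  ],
)

```text
time_s: 27.2
position: [0.4525, -0.3398, 0.0073]
ee_rot: [0.676, 0.737, -0.0, -0.001]
wrist_force: [-0.2, -0.5, 0.3]
grip_width: 1.002
grip_force: 0.0
```

jog_arm(
  deltas=[
    [[0,0,0,0,0,0],[0,0,0,0,0,0],[0,0,0,0,0,0],[0,0,0,0,0,0],[0,0,0,0,0,0],[0,0,0,0,0,0],[0,0,0,0,0,0],[0,0,0,0,0,0],[0,0,0,0,0,0],[0,0,0,0,0,0]],
  ],
  claw=-1,
  newtons=35,
)

```text
time_s: 28.2
position: [0.4538, -0.3413, 0.0097]
ee_rot: [0.676, 0.737, 0.0, 0.001]
wrist_force: [-2.1, 1.1, 5.3]
grip_width: 0.688
grip_force: 38.5
```

```bash
python3 -c "
from h import *
to(.502,.098,.09,.085)"
```

```text
t 28.2 pos [ 0.4538 -0.3413  0.0097] psi 0.085 tilt 0.002 grip 0.688 38.5 -> shift [ 4.335  0.854 -0.809] turn 0.0
```

jog_arm(
  deltas=[
    [[0,0,-0.1,0,0,0],[0,0,-0.25,0,0,0],[0,0,-0.4,0,0,0],[0,0,-0.55,0,0,0],[0.05,0.01,-0.7,0,0,0],[0.12,0.02,-0.8,0,0,0],[0.22,0.04,-0.85,0,0,0],[0.33,0.06,-0.85,0,0,0],[0.44,0.09,-0.85,0,0,0],[0.55,0.11,-0.85,0,0,0]],
  ],
)

```text
time_s: 29.2
position: [0.4588, -0.2831, 0.0923]
ee_rot: [0.676, 0.737, -0.0, -0.001]
wrist_force: [0.5, -0.8, -1.5]
grip_width: 0.689
grip_force: 38.4
```

jog_arm(
  deltas=[
    [[0.1,0.02,0,0,0,0],[0.2,0.04,0,0,0,0],[0.3,0.06,0,0,0,0],[0.4,0.08,0,0,0,0],[0.5,0.1,0,0,0,0],[0.6,0.12,0,0,0,0],[0.7,0.14,0,0,0,0],[0.8,0.16,0,0,0,0],[0.9,0.18,0,0,0,0],[1,0.2,0,0,0,0]],
  ],
)

```text
time_s: 30.2
position: [0.4708, -0.1827, 0.0933]
ee_rot: [0.676, 0.737, 0.0, 0.0]
wrist_force: [0.2, 0.5, -1.8]
grip_width: 0.692
grip_force: 38.4
```

jog_arm(
  deltas=[
    [[0.1,0.02,0,0,0,0],[0.2,0.04,0,0,0,0],[0.3,0.06,0,0,0,0],[0.4,0.08,0,0,0,0],[0.5,0.1,0,0,0,0],[0.6,0.12,0,0,0,0],[0.7,0.14,0,0,0,0],[0.8,0.16,0,0,0,0],[0.9,0.18,0,0,0,0],[1,0.2,0,0,0,0]],
  ],
)

```text
time_s: 31.2
position: [0.4822, -0.0814, 0.0933]
ee_rot: [0.676, 0.737, 0.0, 0.0]
wrist_force: [0.7, -0.3, -1.9]
grip_width: 0.691
grip_force: 38.4
```

jog_arm(
  deltas=[
    [[0.1,0.02,0,0,0,0],[0.2,0.04,0,0,0,0],[0.3,0.06,0,0,0,0],[0.4,0.08,0,0,0,0],[0.5,0.1,0,0,0,0],[0.6,0.12,0,0,0,0],[0.7,0.14,0,0,0,0],[0.8,0.16,0,0,0,0],[0.9,0.18,0,0,0,0],[1,0.2,0,0,0,0]],
  ],
)

```text
time_s: 32.2
position: [0.4936, 0.02, 0.0933]
ee_rot: [0.676, 0.737, 0.0, -0.0]
wrist_force: [-0.9, 0.2, -1.9]
grip_width: 0.694
grip_force: 38.4
```

```bash
python3 -c "
from h import *
to(.502,.098,.0088,.085)"
```

```text
t 32.2 pos [0.4936 0.02   0.0933] psi 0.085 tilt 0.0 grip 0.694 38.4 -> shift [0.77  0.15  0.845] turn 0.0
```

jog_arm(
  deltas=[
    [[0.12,0.02,0,0,0,0],[0.26,0.05,0,0,0,0],[0.4,0.08,0,0,0,0],[0.55,0.11,0,0,0,0],[0.68,0.13,0,0,0,0],[0.77,0.15,0.05,0,0,0],[0.77,0.15,0.2,0,0,0],[0.77,0.15,0.4,0,0,0],[0.77,0.15,0.6,0,0,0],[0.77,0.15,0.7,0,0,0]],
  ],
)

```text
time_s: 33.2
position: [0.5003, 0.0972, 0.0212]
ee_rot: [0.676, 0.737, -0.001, -0.001]
wrist_force: [-0.3, 0.0, -1.6]
grip_width: 0.695
grip_force: 38.4
```

jog_arm(
  deltas=[
    [[0,0,0.04,0,0,0],[0,0,0.08,0,0,0],[0,0,0.11,0,0,0],[0,0,0.13,0,0,0],[0,0,0.14,0,0,0],[0,0,0.14,0,0,0],[0,0,0.14,0,0,0],[0,0,0.14,0,0,0],[0,0,0.14,0,0,0],[0,0,0.14,0,0,0]],
  ],
)

```text
time_s: 34.2
position: [0.502, 0.0971, 0.0094]
ee_rot: [0.676, 0.737, 0.0, 0.0]
wrist_force: [0.1, 0.4, -2.1]
grip_width: 0.689
grip_force: 38.4
```

```bash
python3 -c "
from h import *
to(.502,.098,.0088,.085)"
```

```text
t 34.2 pos [0.502  0.0971 0.0094] psi 0.085 tilt 0.0 grip 0.689 38.4 -> shift [0.009 0.001 0.006] turn 0.0
```

jog_arm(
  deltas=[
    [[0,0,0.01,0,0,0],[0,0,0.01,0,0,0],[0,0,0.01,0,0,0],[0,0,0.01,0,0,0],[0,0,-0.1,0,0,0],[0,0,-0.3,0,0,0],[0,0,-0.5,0,0,0],[0,0,-0.7,0,0,0],[-0.2,-0.04,-0.85,0,0,0],[-0.4,-0.08,-0.85,0,0,0]],
  ],
  claw=1,
)

```text
time_s: 35.2
position: [0.5, 0.0567, 0.0981]
ee_rot: [0.676, 0.737, 0.002, 0.002]
wrist_force: [0.5, 0.7, 1.0]
grip_width: 0.999
grip_force: 0.0
```

jog_arm(
  deltas=[
    [[-0.15,-0.03,0,0,0,0],[-0.3,-0.06,0,0,0,0],[-0.45,-0.1,0,0,0,0],[-0.6,-0.13,0,0,0,0],[-0.75,-0.16,0,0,0,0],[-0.9,-0.19,0,0,0,0],[-1,-0.22,0,0,0,0],[-1,-0.22,0,0,0,0],[-1,-0.22,0,0,0,0],[-1,-0.22,0,0,0,0]],
  ],
)

```text
time_s: 36.2
position: [0.484, -0.0444, 0.0944]
ee_rot: [0.676, 0.737, 0.0, -0.0]
wrist_force: [-0.3, 0.3, 0.5]
grip_width: 0.998
grip_force: 0.0
```

jog_arm(
  deltas=[
    [[-0.15,-0.03,0,0,0,0],[-0.3,-0.06,0,0,0,0],[-0.45,-0.1,0,0,0,0],[-0.6,-0.13,0,0,0,0],[-0.75,-0.16,0,0,0,0],[-0.9,-0.19,0,0,0,0],[-1,-0.22,0,0,0,0],[-1,-0.22,0,0,0,0],[-1,-0.22,0,0,0,0],[-1,-0.22,0,0,0,0]],
  ],
)

```text
time_s: 37.2
position: [0.4705, -0.1458, 0.0942]
ee_rot: [0.676, 0.737, 0.0, -0.0]
wrist_force: [-0.2, -0.4, -0.2]
grip_width: 0.998
grip_force: 0.0
```

```bash
python3 -c "
from h import *
to(.4612,-.212,.008,.085)
for i in range(2):
  cams={n:robot.capture(n) for n in('top','scene')}
  print(find('small_tin',(.461,-.212),.003,cams))
  print(find('wide_tin',(.502,.098),.002,cams))"
```

```text
t 37.2 pos [ 0.4705 -0.1458  0.0942] psi 0.086 tilt 0.0 grip 0.998 0.0 -> shift [-0.652 -0.149  0.862] turn 0.0001
{}
{'top': (array([0.5048, 0.0997]), np.float64(0.0)), 'scene': (array([0.5061, 0.103 ]), np.float64(0.0)), 'top+scene': (array([0.5057, 0.1016]), np.float64(0.4))}
{}
{'top': (array([0.505 , 0.0986]), np.float64(0.0)), 'scene': (array([0.5053, 0.1007]), np.float64(0.0)), 'top+scene': (array([0.5053, 0.0998]), np.float64(0.15))}
```

jog_arm(
  deltas=[
    [[-0.2,-0.05,0,0,0,0],[-0.45,-0.1,0,0,0,0],[-0.65,-0.15,0,0,0,0],[-0.65,-0.15,0.1,0,0,0],[-0.65,-0.15,0.3,0,0,0],[-0.65,-0.15,0.5,0,0,0],[-0.65,-0.15,0.7,0,0,0],[-0.65,-0.15,0.8,0,0,0],[-0.65,-0.15,0.86,0,0,0],[-0.65,-0.15,0.86,0,0,0]],
  ],
)

```text
time_s: 38.8
position: [0.4606, -0.2118, 0.0075]
ee_rot: [0.676, 0.737, -0.0, -0.001]
wrist_force: [0.2, 0.2, -0.2]
grip_width: 0.998
grip_force: 0.0
```

jog_arm(
  deltas=[
    [[0,0,0,0,0,0],[0,0,0,0,0,0],[0,0,0,0,0,0],[0,0,0,0,0,0],[0,0,0,0,0,0],[0,0,0,0,0,0],[0,0,0,0,0,0],[0,0,0,0,0,0],[0,0,0,0,0,0],[0,0,0,0,0,0]],
  ],
  claw=-1,
  newtons=30,
)

```text
time_s: 39.8
position: [0.4619, -0.2129, 0.0094]
ee_rot: [0.676, 0.737, 0.0, 0.001]
wrist_force: [-0.3, 0.6, 5.5]
grip_width: 0.483
grip_force: 30.9
```

jog_arm(
  deltas=[
    [[0,0,-0.1,0,0,0],[0,0,-0.25,0,0,0],[0,0,-0.4,0,0,0],[0,0,-0.55,0,0,0],[0,0,-0.7,0,0,0],[0,0,-0.8,0,0,0],[0,0,-0.85,0,0,0],[0,0,-0.85,0,0,0],[0,0,-0.85,0,0,0],[0,0,-0.85,0,0,0]],
  ],
)

```text
time_s: 40.8
position: [0.4604, -0.2121, 0.0924]
ee_rot: [0.676, 0.737, -0.0, -0.001]
wrist_force: [0.6, -0.4, -1.3]
grip_width: 0.479
grip_force: 30.6
```

```bash
python3 -c "
from h import *
to(.502,.0975,.093,.085)"
```

```text
t 40.8 pos [ 0.4604 -0.2121  0.0924] psi 0.085 tilt 0.002 grip 0.479 30.6 -> shift [ 3.049  0.677 -0.004] turn 0.0
```

jog_arm(
  deltas=[
    [[0.1,0.02,0,0,0,0],[0.2,0.04,0,0,0,0],[0.3,0.07,0,0,0,0],[0.4,0.09,0,0,0,0],[0.5,0.11,0,0,0,0],[0.6,0.13,0,0,0,0],[0.7,0.15,0,0,0,0],[0.8,0.18,0,0,0,0],[0.9,0.2,0,0,0,0],[1,0.22,0,0,0,0]],
  ],
)

```text
time_s: 41.8
position: [0.4747, -0.1101, 0.0933]
ee_rot: [0.676, 0.737, 0.0, 0.0]
wrist_force: [0.5, 1.0, -0.9]
grip_width: 0.48
grip_force: 30.6
```

jog_arm(
  deltas=[
    [[0.1,0.02,0,0,0,0],[0.2,0.04,0,0,0,0],[0.3,0.07,0,0,0,0],[0.4,0.09,0,0,0,0],[0.5,0.11,0,0,0,0],[0.6,0.13,0,0,0,0],[0.7,0.15,0,0,0,0],[0.8,0.18,0,0,0,0],[0.9,0.2,0,0,0,0],[1,0.22,0,0,0,0]],
  ],
)

```text
time_s: 42.8
position: [0.4881, -0.0086, 0.0933]
ee_rot: [0.676, 0.737, 0.0, -0.0]
wrist_force: [0.9, -0.7, -0.9]
grip_width: 0.477
grip_force: 30.6
```

jog_arm(
  deltas=[
    [[0.1,0.02,0,0,0,0],[0.2,0.04,0,0,0,0],[0.3,0.07,0,0,0,0],[0.42,0.09,0,0,0,0],[0.54,0.12,0,0,0,0],[0.66,0.14,0,0,0,0],[0.78,0.17,0,0,0,0],[0.9,0.2,0,0,0,0],[1,0.22,0,0,0,0],[1,0.22,0,0,0,0]],
  ],
)

```text
time_s: 43.8
position: [0.5016, 0.0934, 0.0933]
ee_rot: [0.676, 0.737, 0.0, -0.0]
wrist_force: [-0.6, -1.2, -1.5]
grip_width: 0.477
grip_force: 30.6
```

```bash
python3 -c "
from h import *
to(.502,.0975,.0485,.085)
for i in range(2):
  cams={n:robot.capture(n) for n in('top','scene')}
  print(find('wide_tin',(.502,.098),.002,cams), find('small_tin',(.5,.09),.087,cams,rad=.15))
"
```

```text
t 43.8 pos [0.5016 0.0934 0.0933] psi 0.087 tilt 0.0 grip 0.477 30.6 -> shift [0.04  0.007 0.448] turn 0.0003
{'scene': (array([0.5083, 0.0999]), np.float64(0.0))} {}
{'scene': (array([0.5078, 0.0993]), np.float64(0.0))} {'scene': (array([0.5031, 0.0846]), np.float64(0.0))}
```

jog_arm(
  deltas=[
    [[0.02,0,0,0,0,0],[0.05,0.01,0.03,0,0,0],[0.055,0.01,0.1,0,0,0],[0.055,0.01,0.17,0,0,0],[0.055,0.01,0.24,0,0,0],[0.055,0.01,0.31,0,0,0],[0.055,0.01,0.37,0,0,0],[0.055,0.01,0.41,0,0,0],[0.055,0.01,0.43,0,0,0],[0.055,0.01,0.43,0,0,0]],
  ],
)

```text
time_s: 45.4
position: [0.5018, 0.0976, 0.05]
ee_rot: [0.676, 0.737, -0.0, -0.0]
wrist_force: [0.0, 0.3, -0.7]
grip_width: 0.479
grip_force: 30.6
```

```bash
python3 -c "
from h import *
to(.5025,.099,.0485,.085);print(robot.get_state()['wrist_force'])
for n in ('scene','top'): save(n,n+'1')
a=cv2.imread('pics/scene1.png')[130:290,210:370];b=cv2.imread('pics/top1.png')[130:250,180:300]
cv2.imwrite('pics/st.png',np.hstack([cv2.resize(a,(400,400)),cv2.resize(b,(400,400))]))
"
```

```text
t 45.4 pos [0.5018 0.0976 0.05  ] psi 0.085 tilt 0.0 grip 0.479 30.6 -> shift [0.014 0.009 0.015] turn -0.0
[ 0.03518514  0.26119494 -0.66591806]
```

View pics/st.png

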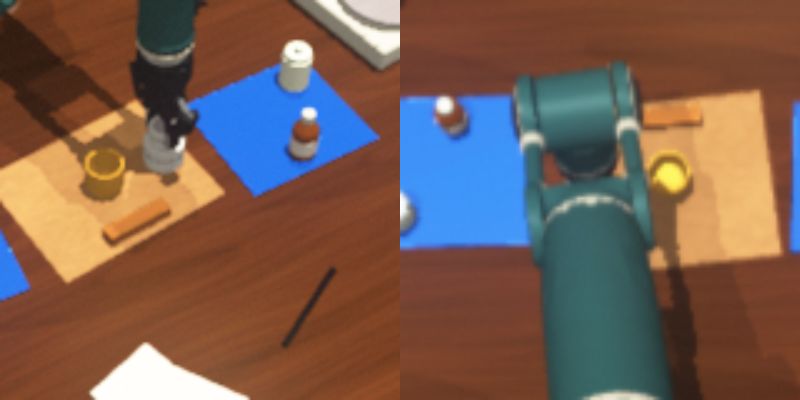

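The small tin hangs just over the wide tin, and the mortar and paperweight are in place behind it. I'm lowering the last millimetre and a half and releasing.

jog_arm(
  deltas=[
    [[0.01,0.01,0.005,0,0,0],[0.01,0.01,0.01,0,0,0],[0.01,0.01,0.015,0,0,0],[0.01,0.01,0.015,0,0,0],[0.01,0.01,0.015,0,0,0],[0.01,0.01,0.015,0,0,0],[0.01,0.01,0.015,0,0,0],[0.01,0.01,0.015,0,0,0],[0.01,0.01,0.015,0,0,0],[0.01,0.01,0.015,0,0,0]],
  ],
)

```text
time_s: 46.5
position: [0.5028, 0.0987, 0.0488]
ee_rot: [0.676, 0.737, 0.0, 0.0]
wrist_force: [-0.2, -0.3, -0.3]
grip_width: 0.477
grip_force: 30.6
```

jog_arm(
  deltas=[
    [[0,0,0,0,0,0],[0,0,0,0,0,0],[0,0,0,0,0,0],[0,0,0,0,0,0],[0,0,-0.05,0,0,0],[0,0,-0.2,0,0,0],[0,0,-0.35,0,0,0],[0,0,-0.55,0,0,0],[0,0,-0.7,0,0,0],[0,0,-0.7,0,0,0]],
  ],
  claw=1,
)

```text
time_s: 47.5
position: [0.5051, 0.0991, 0.1217]
ee_rot: [0.676, 0.737, 0.002, 0.002]
wrist_force: [-0.1, 0.1, -0.5]
grip_width: 0.996
grip_force: 0.0
```

jog_arm(
  deltas=[
    [[0.15,0,0,0,0,0],[0.3,0,0,0,0,0],[0.45,0,0,0,0,0],[0.6,0,0,0,0,0],[0.75,0,0,0,0,0],[0.9,0,0,0,0,0],[1,0,0,0,0,0],[1,0,0,0,0,0],[1,0,0,0,0,0],[1,0,0,0,0,0]],
  ],
)

```text
time_s: 48.5
position: [0.4943, 0.198, 0.1187]
ee_rot: [0.676, 0.736, -0.0, 0.0]
wrist_force: [-0.1, -1.4, -0.2]
grip_width: 1.0
grip_force: 0.0
```

jog_arm(
  deltas=[
    [[0.15,-0.02,0,0,0,0],[0.3,-0.03,0,0,0,0],[0.45,-0.05,0,0,0,0],[0.6,-0.06,0,0,0,0],[0.75,-0.08,0,0,0,0],[0.9,-0.09,0,0,0,0],[1,-0.1,0,0,0,0],[1,-0.1,0,0,0,0],[1,-0.1,0,0,0,0],[1,-0.1,0,0,0,0]],
  ],
)

```text
time_s: 49.5
position: [0.4759, 0.2967, 0.1187]
ee_rot: [0.676, 0.736, -0.0, 0.0]
wrist_force: [0.1, 0.3, -1.1]
grip_width: 0.998
grip_force: 0.0
```

```bash
python3 -c "
from h import *
to(.468,.3528,.12,.085)
for i in range(2):
  cams={n:robot.capture(n) for n in('top','scene')}
  print(find('wide_tin',(.505,.1),.002,cams), find('small_tin',(.505,.1),.042,cams))
for n in ('scene','top'): cv2.imwrite('pics/%s2.png'%n,cams[n]['pixels'][:,:,::-1])
a=cv2.imread('pics/scene2.png')[160:240,240:320];b=cv2.imread('pics/top2.png')[150:230,200:280]
cv2.imwrite('pics/st2.png',np.hstack([cv2.resize(a,(400,400),interpolation=2),cv2.resize(b,(400,400),interpolation=2)]))
"
```

```text
t 49.5 pos [0.4759 0.2967 0.1187] psi 0.085 tilt 0.0 grip 0.998 0.0 -> shift [ 0.566 -0.031 -0.014] turn -0.0
{'top': (array([0.5015, 0.1003]), np.float64(0.0))} {'top': (array([0.505 , 0.0997]), np.float64(0.0))}
{'top': (array([0.4984, 0.0997]), np.float64(0.0)), 'scene': (array([0.5106, 0.0971]), np.float64(0.0)), 'top+scene': (array([0.5044, 0.099 ]), np.float64(3.84))} {'top': (array([0.5047, 0.1005]), np.float64(0.0)), 'scene': (array([0.5063, 0.1012]), np.float64(0.0)), 'top+scene': (array([0.5055, 0.101 ]), np.float64(0.09))}
```

View pics/st2.png

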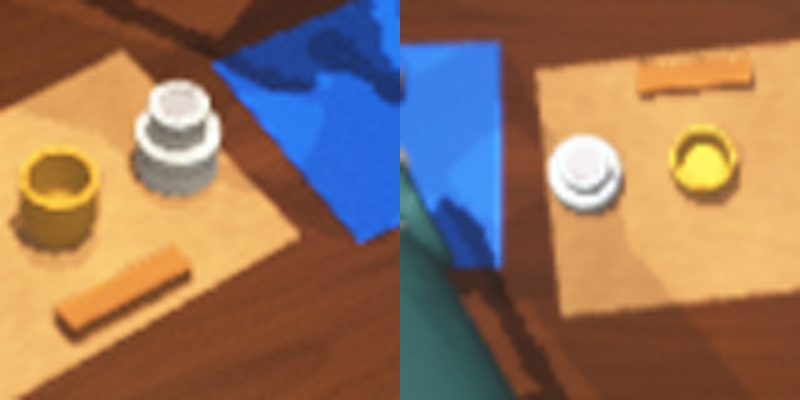

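The small tin sits centred on the wide tin (both about pixel 583,170 in the top crop), with the mortar and paperweight as planned. On to the jar.

jog_arm(
  deltas=[
    [[0.2,-0.01,0,0,0,0],[0.4,-0.02,0,0,0,0],[0.565,-0.03,0,0,0,0],[0.565,-0.03,0.1,0,0,0],[0.565,-0.03,0.3,0,0,0],[0.565,-0.03,0.5,0,0,0],[0.565,-0.03,0.7,0,0,0],[0.565,-0.03,0.85,0,0,0],[0.565,-0.03,1,0,0,0],[0.565,-0.03,1,0,0,0]],
  ],
)

```text
time_s: 51.1
position: [0.4663, 0.3516, 0.016]
ee_rot: [0.676, 0.736, -0.002, -0.0]
wrist_force: [-0.5, 0.1, -0.2]
grip_width: 0.996
grip_force: 0.0
```

jog_arm(
  deltas=[
    [[0,0,0,0,0,0],[0,0,0,0,0,0],[0,0,0,0,0,0],[0,0,0,0,0,0],[0,0,0,0,0,0],[0,0,0,0,0,0],[0,0,0,0,0,0],[0,0,0,0,0,0],[0,0,0,0,0,0],[0,0,0,0,0,0]],
  ],
  claw=-1,
  newtons=40,
)

```text
time_s: 52.1
position: [0.469, 0.3539, 0.0202]
ee_rot: [0.676, 0.737, 0.001, 0.0]
wrist_force: [-1.4, 0.4, 6.4]
grip_width: 0.526
grip_force: 41.9
```

```bash
python3 -c "
from h import *
to(.518,-.091,.12,.085)"
```

```text
t 52.1 pos [0.469  0.3539 0.0202] psi 0.085 tilt 0.002 grip 0.526 41.9 -> shift [-4.473  0.113 -1.004] turn 0.0
```

jog_arm(
  deltas=[
    [[0,0,-0.1,0,0,0],[0,0,-0.22,0,0,0],[0,0,-0.34,0,0,0],[0,0,-0.46,0,0,0],[0,0,-0.58,0,0,0],[0,0,-0.7,0,0,0],[-0.1,0,-0.82,0,0,0],[-0.2,0.01,-0.92,0,0,0],[-0.3,0.01,-1,0,0,0],[-0.4,0.01,-1,0,0,0]],
  ],
)

```text
time_s: 53.1
position: [0.4734, 0.3127, 0.1204]
ee_rot: [0.677, 0.736, 0.001, 0.0]
wrist_force: [0.8, 0.4, -2.7]
grip_width: 0.524
grip_force: 41.4
```

jog_arm(
  deltas=[
    [[-0.1,0,0,0,0,0],[-0.2,0,0,0,0,0],[-0.3,0.01,0,0,0,0],[-0.4,0.01,0,0,0,0],[-0.5,0.01,0,0,0,0],[-0.6,0.01,0,0,0,0],[-0.7,0.02,0,0,0,0],[-0.8,0.02,0,0,0,0],[-0.9,0.02,0,0,0,0],[-1,0.03,0,0,0,0]],
  ],
)

```text
time_s: 54.1
position: [0.4839, 0.2132, 0.1188]
ee_rot: [0.676, 0.737, -0.0, -0.0]
wrist_force: [-1.0, 0.3, -1.7]
grip_width: 0.532
grip_force: 41.4
```

jog_arm(
  deltas=[
    [[-0.1,0,0,0,0,0],[-0.2,0,0,0,0,0],[-0.3,0.01,0,0,0,0],[-0.4,0.01,0,0,0,0],[-0.5,0.01,0,0,0,0],[-0.6,0.01,0,0,0,0],[-0.7,0.02,0,0,0,0],[-0.8,0.02,0,0,0,0],[-0.9,0.02,0,0,0,0],[-1,0.03,0,0,0,0]],
  ],
)

```text
time_s: 55.1
position: [0.4954, 0.1138, 0.1187]
ee_rot: [0.676, 0.737, -0.0, -0.0]
wrist_force: [-0.1, -0.4, -2.2]
grip_width: 0.525
grip_force: 41.4
```

jog_arm(
  deltas=[
    [[-0.1,0,0,0,0,0],[-0.2,0,0,0,0,0],[-0.3,0.01,0,0,0,0],[-0.4,0.01,0,0,0,0],[-0.5,0.01,0,0,0,0],[-0.6,0.01,0,0,0,0],[-0.7,0.02,0,0,0,0],[-0.8,0.02,0,0,0,0],[-0.9,0.02,0,0,0,0],[-1,0.03,0,0,0,0]],
  ],
)

```text
time_s: 56.1
position: [0.5069, 0.0145, 0.1188]
ee_rot: [0.676, 0.737, -0.0, -0.0]
wrist_force: [0.8, -1.0, -2.9]
grip_width: 0.523
grip_force: 41.4
```

jog_arm(
  deltas=[
    [[-0.1,0,0,0,0,0],[-0.2,0,0,0,0,0],[-0.3,0.01,0,0,0,0],[-0.4,0.01,0,0,0,0],[-0.5,0.01,0,0,0,0],[-0.6,0.01,0,0,0,0],[-0.7,0.02,0,0,0,0],[-0.8,0.02,0,0,0,0],[-0.9,0.02,0,0,0,0],[-1,0.03,0,0,0,0]],
  ],
)

```text
time_s: 57.1
position: [0.5184, -0.0849, 0.1187]
ee_rot: [0.676, 0.737, -0.0, -0.0]
wrist_force: [0.5, -0.9, -2.1]
grip_width: 0.525
grip_force: 41.4
```

```bash
python3 -c "
from h import *
to(.518,-.091,.0195,.085)"
```

```text
t 57.1 pos [ 0.5184 -0.0849  0.1187] psi 0.085 tilt 0.0 grip 0.525 41.4 -> shift [-0.06  -0.009  0.992] turn 0.0
```

jog_arm(
  deltas=[
    [[-0.03,0,0,0,0,0],[-0.065,-0.01,0.1,0,0,0],[-0.065,-0.01,0.25,0,0,0],[-0.065,-0.01,0.4,0,0,0],[-0.065,-0.01,0.55,0,0,0],[-0.065,-0.01,0.7,0,0,0],[-0.065,-0.01,0.82,0,0,0],[-0.065,-0.01,0.9,0,0,0],[-0.065,-0.01,0.95,0,0,0],[-0.065,-0.01,0.97,0,0,0]],
  ],
)

```text
time_s: 58.1
position: [0.5179, -0.0906, 0.0213]
ee_rot: [0.676, 0.737, -0.0, -0.0]
wrist_force: [-0.2, -0.5, -1.7]
grip_width: 0.527
grip_force: 41.4
```

jog_arm(
  deltas=[
    [[0,0,0.01,0,0,0],[0,0,0.02,0,0,0],[0,0,0.03,0,0,0],[0,0,0.03,0,0,0],[0,0,0.03,0,0,0],[0,0,0.03,0,0,0],[0,0,0.03,0,0,0],[0,0,0.03,0,0,0],[0,0,0.03,0,0,0],[0,0,0.03,0,0,0]],
  ],
)

```text
time_s: 59.1
position: [0.5183, -0.0908, 0.0191]
ee_rot: [0.676, 0.737, 0.0, 0.0]
wrist_force: [-0.6, 0.1, 2.1]
grip_width: 0.526
grip_force: 41.6
```

jog_arm(
  deltas=[
    [[0,0,0,0,0,0],[0,0,0,0,0,0],[0,0,0,0,0,0],[0,0,0,0,0,0],[0,0,-0.1,0,0,0],[0,0,-0.25,0,0,0],[0,0,-0.45,0,0,0],[0,0,-0.65,0,0,0],[0,0,-0.85,0,0,0],[0,0,-1,0,0,0]],
  ],
  claw=1,
)

```text
time_s: 60.1
position: [0.5187, -0.0908, 0.121]
ee_rot: [0.676, 0.737, 0.001, 0.001]
wrist_force: [-0.5, -0.4, -0.1]
grip_width: 0.999
grip_force: 0.0
```

jog_arm(
  deltas=[
    [[-0.15,0,-0.1,0,0,0],[-0.3,0,-0.2,0,0,0],[-0.45,0,-0.3,0,0,0],[-0.6,0,-0.4,0,0,0],[-0.75,0,-0.5,0,0,0],[-0.9,0,-0.6,0,0,0],[-1,0,-0.7,0,0,0],[-1,0,-0.7,0,0,0],[-1,0,-0.7,0,0,0],[-1,0,-0.7,0,0,0]],
  ],
)

```text
time_s: 61.1
position: [0.5259, -0.1897, 0.1881]
ee_rot: [0.676, 0.737, -0.0, -0.001]
wrist_force: [-0.5, 0.3, 0.2]
grip_width: 1.001
grip_force: 0.0
```

jog_arm(
  deltas=[
    [[-0.15,0,0,0,0,0],[-0.3,0,0,0,0,0],[-0.45,0,0,0,0,0],[-0.6,0,0,0,0,0],[-0.75,0,0,0,0,0],[-0.9,0,0,0,0,0],[-1,0,0,0,0,0],[-1,0,0,0,0,0],[-1,0,0,0,0,0],[-1,0,0,0,0,0]],
  ],
)

```text
time_s: 62.1
position: [0.5348, -0.2895, 0.1887]
ee_rot: [0.676, 0.737, 0.0, -0.0]
wrist_force: [0.1, -0.3, -0.5]
grip_width: 1.004
grip_force: 0.0
```

```bash
python3 - <<'E'
from h import *
cams={n:robot.capture(n) for n in('top','scene')}
for k,nr,z in [('mortar',(.513,0),.002),('jar',(.518,-.091),.002),('bottle',(.593,.284),.003),('wide_tin',(.505,.1),.002),('small_tin',(.505,.1),.042),('paperweight',(.594,.008,.085),.002),('sheet',(.51,0,.08),0)]:
    print(k,{a:b[0].tolist() for a,b in find(k,nr,z,cams).items()})
a=cams['scene']['pixels'][150:280,200:330,::-1];b=cams['top']['pixels'][140:230,210:300,::-1]
cv2.imwrite('pics/fin.png',np.hstack([cv2.resize(a,(400,400),interpolation=2),cv2.resize(b,(400,400),interpolation=2)]))
E
```

```text
mortar {'top': [0.5134, -0.0002], 'scene': [0.5147, 0.0004], 'top+scene': [0.5141, 0.0002]}
jar {'top': [0.5191, -0.0909], 'scene': [0.521, -0.0902], 'top+scene': [0.5201, -0.0904]}
bottle {'scene': [0.5964, 0.2816]}
wide_tin {'top': [0.5145, 0.1029], 'scene': [0.5126, 0.0965], 'top+scene': [0.5131, 0.0992]}
small_tin {'top': [0.5068, 0.098]}
paperweight {'top': [0.5962, 0.0099, 0.1116], 'scene': [0.5956, 0.0092, 0.1138], 'top+scene': [0.5958, 0.0094, 0.115]}
sheet {'scene': [0.511, -0.0006, 0.0526]}
```

View pics/fin.png

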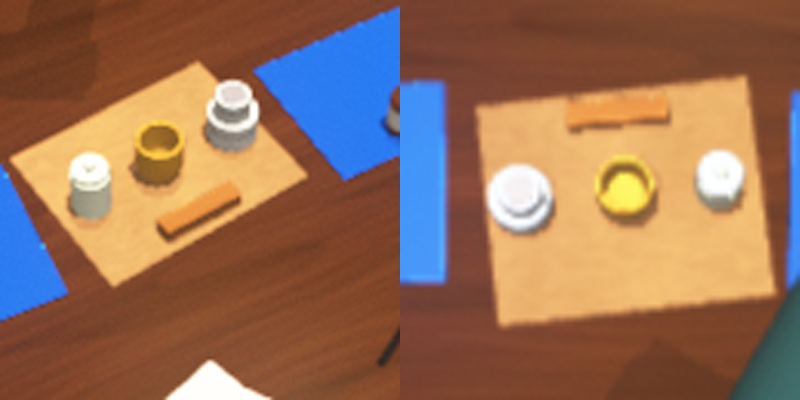

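The row stands upright on the sheet: tins at left (520,195), mortar (625,190), jar (720,180) and paperweight behind (617,110). The measured gaps are all within tolerance.

```bash
python3 -c "
from workcell import robot
print(robot.job_done())"
```

```text
the job is handed in; nothing more can be done
None
```

I set out the dispensing place on the sheet and handed the job in at about 62 s. In the last pictures everything stood upright and every measured position was within its tolerance. No verdict came back from the hand-in.

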